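Seal the pasta canisters, shortest first

ROBOT

A 6-joint arm with a two-finger parallel gripper is mounted at the origin on the work surface. World frame = base frame: x ahead of the robot, y to its left, z up, the work surface at z = 0. Lengths are in mm, angles in rad, forces in N, time in s.
With the tool pointing down it reaches from about 300 to 775 mm from the base axis. Payload 14.6 kg.
Tool frame: the origin (TCP) lies on the centre line of the jaws, within the pads' length; the fingertips stand 19 mm ahead of it and the grasp point (between the pads) is the TCP (bot.tip_reach is the distance from the TCP to the fingertips, in mm); y points along the fingers, x is the direction in which the jaws open and shut, and the axes are right-handed (so a half turn about y gives the same grasp; the last joint's range is limited). The gripper opens to 85 mm and grips with 20 to 120 N. Pads are 22 mm wide; open, the fingers measure 114 mm over their backs; the gripper's body (76 mm by 85 mm) begins 54 mm behind the grasp point. The pads swing forward as they close: fully open they stand 13 mm farther back than shut.
Start: joints at [1.109, 0.3, 1.521, -0, 1.321, -0.067], TCP at [211.539, 507.681, 221.281] pointing down, gripper open.
Joint ranges: [-3.03, 3.03], [-0.79, 2.21], [0.23, 2.52], [-1.04, 4.18], [0, 3.07], [-2.55, 2.55]. Speed limits (rad/s): [2.22, 2.22, 2.57, 3.14, 3.14, 3.14].

INTERFACE

Orientations are given as a unit quaternion [w, x, y, z].
In Python, from rig import bot gives the robot as it stands. Calls block until the motion is done:
- bot.move_to(position, orientation): joint-space move of the TCP to a pose.
- bot.servo_line(position, attitude=None, speed=150, until_force=None): straight line of the TCP; attitude=None keeps the orientation; speed is the mean speed in mm/s. With until_force (N) it stops when the force on the tool has changed by that much, and returns True; else False.
- bot.move_joints(angles): joint-space move.
- bot.move_gripper(opening, grip_force=None): finger opening in mm; grip_force is the grip in N (None keeps the last); returns when the fingers have stopped.
- bot.dwell(seconds).
- bot.ik(position, orientation): joint angles nearest the present ones, or None.
- bot.read_state(): the state.
- bot.read_camera(name): name is "side" or "top" or "wrist"; returns a dict with "image" (384x512x3 uint8, blue, green, red), "depth" (384x512 float32, mm along the optical axis (not along the pixel's ray), 0 where there is no reading), "fovy" (degrees; the focal length in pixels is half the picture's height over the tangent of half this angle, whatever the lens; pixels are square), "cx", "cy" (the principal point, pixels), "k1" (the pictures are not rectified: a ray, as slopes to the right and down, at radius r is drawn at 1 + k1 r^2 times it, then the intrinsics apply), "eye" and "attitude" of the camera in the world; the wrist camera has in their place "mount" (4x4, takes a point from camera to tool coordinates, whose origin is the TCP and whose axes are the tool frame's). Camera axes: x right, y down, z forward; pixel columns grow to the right and rows downward; lengths in mm; the calibration is good to about 2 mm. A picture is of the moment at which its call begins: read the wrist's pose just before it.
A pose or a line that the arm cannot do raises bot.MotionError and nothing moves.
- bot.finish_job(): hands the job in, once; it reports no verdict.
The state is a dict: "clock": time; "joint_positions": joint angles; "qvel": joint speeds; "effort": joint torques, N m; "ee_pos": TCP position; "tool_rot": TCP orientation; "ft_force": force on the tool from outside, world axes, zero at the start; "moment": the same for the moment, N m; "grip_width": finger opening in mm.
Only numpy, scipy, OpenCV 4.12 (cv2) and the standard library are available. Lean on these libraries where they do the work, as an engineer would, in place of code of your own. Each camera call takes 0.05 s, during which the arm holds its last target. There are 200 camera calls.

TASK

The three push-button storage canisters on the deli counter were left open: press down the round button in the middle of each lid, gently, until it is fully down and stays down - first the shortest canister, then the middle one, last the tallest. Only press: do not lift, tip or push the canisters out of place, and leave the jar, the tin and the cheese alone.

Things in the scene. Friction and masses are not known exactly. Their poses are not given: they have to be found in the camera images.
- short_canister: The short one of three loose square storage canisters that differ only in height: clear plastic, 90 x 90 mm, full of dry pasta, with a white 94 x 94 mm lid whose flat top is 85 mm above the underside. 0.3 to 0.8 kg with its contents. Origin at the centre of the underside, z up through the lid. It stands upright on the counter turned up to 0.7 rad either way.
- short_button_top (a point): Centre of the flat top face of the short canister's push button: a plain steel disc 40 mm across in the middle of the lid, 22 mm proud of the lid when up (107 mm above the canister's underside) and 10 mm proud when fully down. The point moves with the button; z up.
- short_button (a joint): How far the short canister's button is pushed down, in m: 0 to 0.002 at the start (up, lid open), 0.012 at its stop (fully down, sealed). It slides down against a steady friction of about 4 N plus a little drag (0.3 N at 15 mm/s), has no spring, and stays where it is left; past its stop a gasket below it gives softly, about 2.5 N per mm for 8 mm, and springs back on release.
- middle_canister: The middle one of three loose square storage canisters that differ only in height: clear plastic, 90 x 90 mm, full of dry pasta, with a white 94 x 94 mm lid whose flat top is 120 mm above the underside. 0.3 to 0.8 kg with its contents. Origin at the centre of the underside, z up through the lid. It stands upright on the counter turned up to 0.7 rad either way.
- middle_button_top (a point): Centre of the flat top face of the middle canister's push button: a plain steel disc 40 mm across in the middle of the lid, 22 mm proud of the lid when up (142 mm above the canister's underside) and 10 mm proud when fully down. The point moves with the button; z up.
- middle_button (a joint): How far the middle canister's button is pushed down, in m: 0 to 0.002 at the start (up, lid open), 0.012 at its stop (fully down, sealed). It slides down against a steady friction of about 4 N plus a little drag (0.3 N at 15 mm/s), has no spring, and stays where it is left; past its stop a gasket below it gives softly, about 2.5 N per mm for 8 mm, and springs back on release.
- tall_canister: The tall one of three loose square storage canisters that differ only in height: clear plastic, 90 x 90 mm, full of dry pasta, with a white 94 x 94 mm lid whose flat top is 155 mm above the underside. 0.3 to 0.8 kg with its contents. Origin at the centre of the underside, z up through the lid. It stands upright on the counter turned up to 0.7 rad either way.
- tall_button_top (a point): Centre of the flat top face of the tall canister's push button: a plain steel disc 40 mm across in the middle of the lid, 22 mm proud of the lid when up (177 mm above the canister's underside) and 10 mm proud when fully down. The point moves with the button; z up.
- tall_button (a joint): How far the tall canister's button is pushed down, in m: 0 to 0.002 at the start (up, lid open), 0.012 at its stop (fully down, sealed). It slides down against a steady friction of about 4 N plus a little drag (0.3 N at 15 mm/s), has no spring, and stays where it is left; past its stop a gasket below it gives softly, about 2.5 N per mm for 8 mm, and springs back on release.
- jar: Bystander: small glass jar of preserve with a dark lid, 64 mm across, 85 mm tall, loose. Origin at the centre of the underside.
- tin: Bystander: squat plain steel food tin, 80 mm across, 55 mm tall, loose. Origin at the centre of the underside.
- cheese: Bystander: loose wedge of cheese, about 117 mm long, 74 mm wide and 50 mm tall, lying on a fixed wooden board (240 x 160 x 16 mm) to the robot's right of the canisters; a fixed crate of pasta packets, 260 x 200 mm and 90 mm tall, stands to the left of them. Origin at the centre of the underside.

How it is judged (in metres and radians):
On the way, in this order (a step that is already met when the one before it is completed fails the run):
1. the shortest canister's button is pushed down while the other two are still up (value of joint short_button above 0.008 m and value of joint each of middle_button, tall_button below 0.004 m), for 0.1 s.
2. then the middle canister's button is pushed down while the tallest's is still up (value of joint each of short_button, middle_button above 0.008 m and value of joint tall_button below 0.004 m), for 0.1 s.
3. then the tallest canister's button is pushed down (value of joint each of short_button, middle_button, tall_button above 0.008 m), for 0.1 s.
At the end, for the whole second after the job is handed in: All three buttons are at least 8 mm of their 12 mm down; the canisters stand upright (within 0.1 rad), at rest, within 30 mm of where they started; jar, tin and cheese are within 20 mm of where they were (all of step 3 and distance of each of short_canister, middle_canister, tall_canister from where it was at the start of the episode below 0.03 m and angle between each of short_canister, middle_canister, tall_canister's own z axis and vertical below 0.1 rad and linear speed of each of short_canister, middle_canister, tall_canister below 0.02 m/s and distance of each of jar, tin, cheese from where it was at the start of the episode below 0.02 m); the robot touches nothing.
It fails at once if a button is pressed out of order ((value of joint middle_button above 0.004 m and value of joint short_button below 0.008 m) or (value of joint tall_button above 0.004 m and value of joint middle_button below 0.008 m)).
It fails at once if a canister is lifted (15 mm), tipped (0.2 rad) or pushed 40 mm out of place (height (world z) of any of short_canister, middle_canister, tall_canister above 0.015 m or angle between any of short_canister, middle_canister, tall_canister's own z axis and vertical above 0.2 rad or distance of any of short_canister, middle_canister, tall_canister from where it was at the start of the episode above 0.04 m).
It fails at once if a canister or its button is pressed with more than 40 N (contact force between any of the fingers, the arm and short_canister above 40 N or contact force between any of the fingers, the arm and middle_canister above 40 N or contact force between any of the fingers, the arm and tall_canister above 40 N).
It fails at once if the jar, the tin or the cheese is moved 20 mm or more (distance of any of jar, tin, cheese from where it was at the start of the episode above 0.02 m).
It also fails if it takes over 51 s, if anything falls off the work surface, if the arm or the gripper's body presses on something with over 40 N, if the wrist force passes 120 N, or if a joint passes its speed limit or range.

## Working session

There is one attempt and no reset: what is moved stays moved. The work goes in short steps, each a Python script; the robot and the scene stay as the last script left them, time stands still between calls to the robot, and variables do not carry over. Pictures are saved under pics/ and viewed, about 8 in all and at most 12, crops included, and the job is handed in when it is done.

```bash
mkdir -p pics; ls
python3 - <<'E'
from rig import bot
import cv2,numpy as np,pickle
d={n:bot.read_camera(n) for n in("top","side")}
pickle.dump(d,open("d.pkl","wb"))
for n,c in d.items():
    print(n,{k:v for k,v in c.items() if k not in("image","depth")})
    cv2.imwrite(f"pics/{n}0.png",c["image"])
s=bot.read_state();print(s["clock"],s["ee_pos"],s["tool_rot"],s["ft_force"],bot.tip_reach)
E
```

```text
pics
top {'fovy': 44.36534205556893, 'cx': 254.08701320138687, 'cy': 195.9300624611259, 'k1': -0.07174010209399817, 'eye': array([ 487.44960835, -139.36614528, 1287.23166519]), 'attitude': array([-0.04250987,  0.7125759 , -0.69992279,  0.02316444])}
side {'fovy': 51.26419080317848, 'cx': 247.83142418950723, 'cy': 192.7717134985863, 'k1': -0.10066048248677668, 'eye': array([ 173.09114033, -819.82312956,  597.86308658]), 'attitude': array([-0.485652  ,  0.82774997, -0.24737296,  0.13333694])}
0.1 [211.44571694 507.48369943 220.76702212] [-0.58816219  0.58855235  0.39189502 -0.39254256] [0.06265184 0.45133192 0.65774923] 19.0
```

View pics/top0.png

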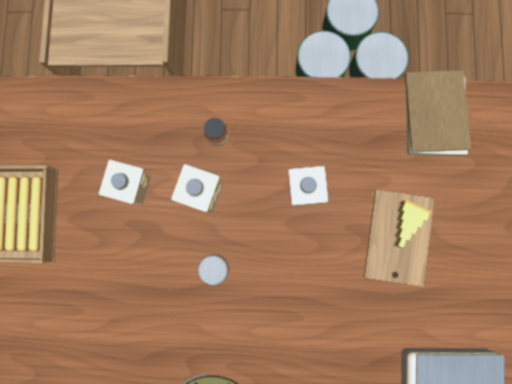

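View pics/side0.png

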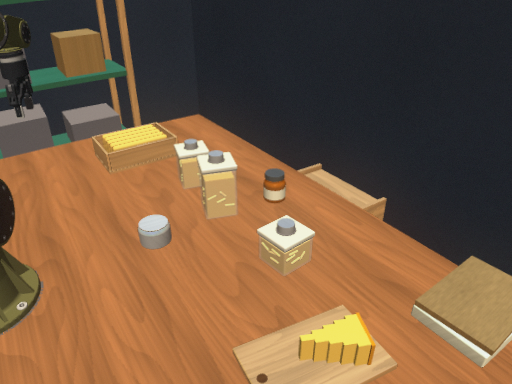

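The top view shows the lids at about (120,182), (195,188) and (309,185). The jar is at (215,130), the tin at (213,270), and the cheese is on its board at the right. In the side view the near canister is the short one, the centre one (217,155) looks tallest, and the far one looks like the middle one. Next I'll measure them.

```bash
cat > h.py <<'E'
import numpy as np,cv2
from scipy.spatial.transform import Rotation as R
def rot(q): return R.from_quat(np.r_[q[1:],q[0]]).as_matrix()
def rays(c,uv):
    f=192/np.tan(np.radians(c["fovy"])/2)
    K=np.array([[f,0,c["cx"]],[0,f,c["cy"]],[0,0,1]])
    p=cv2.undistortPoints(np.float64(uv).reshape(-1,1,2),K,np.array([c["k1"],0,0,0,0])).reshape(-1,2)
    return np.c_[p,np.ones(len(p))]
def pose(c,s=None):
    if "eye" in c: return rot(c["attitude"]),np.array(c["eye"])
    Rt=rot(s["tool_rot"]);M=np.array(c["mount"])
    return Rt@M[:3,:3],Rt@M[:3,3]+s["ee_pos"]
def plane(c,uv,z,s=None):
    A,e=pose(c,s);d=rays(c,uv)@A.T
    return e+d*((z-e[2])/d[:,2])[:,None]
def cloud(c,s=None):
    v,u=np.mgrid[:384,:512];A,e=pose(c,s)
    return (e+(rays(c,np.c_[u.ravel(),v.ravel()])*c["depth"].ravel()[:,None])@A.T).reshape(384,512,3)
E
python3 - <<'E'
import pickle;from h import *
d=pickle.load(open("d.pkl","rb"));c=d["top"];P=cloud(c)
hsv=cv2.cvtColor(c["image"],cv2.COLOR_BGR2HSV)
for u,v in[(120,182),(195,188),(309,185),(215,130),(213,270),(410,220),(15,215)]:
    print((u,v),P[v,u].round(1))
for (u,v),nom in zip([(309,185),(120,182),(195,188)],(85,120,155)):
    w=np.zeros((384,512),bool);w[v-26:v+27,u-26:u+27]=1
    lid=w&(hsv[...,2]>200)&(hsv[...,1]<45)
    lz=np.median(P[lid][:,2])
    n,L,st,ce=cv2.connectedComponentsWithStats((w&~lid&(np.hypot(*np.ogrid[-v:384-v,-u:512-u])<14)&(hsv[...,2]<190)&(hsv[...,1]<80)).astype(np.uint8))
    i=1+st[1:,4].argmax();cnt=np.argwhere(L==i)[:,::-1]
    bz=np.median(P[L==i][:,2])
    cn=cv2.findContours(lid.astype(np.uint8),0,2)[0];b=max(cn,key=cv2.contourArea)
    q=plane(c,cv2.boxPoints(cv2.minAreaRect(b)),nom)
    print(nom,"lidz",lz.round(1),"btn z",bz.round(1),"n",st[i,4],ce[i].round(1),"btn",plane(c,[ce[i]],nom+22).round(1),"lidc",q.mean(0).round(1),np.linalg.norm(q[1]-q[0]),np.linalg.norm(q[2]-q[1]))
# side view depth-based
c=d["side"];P=cloud(c)
for (u,v),nom in zip([(286,225),(191,143),(216,155)],(85,120,155)): print(nom,P[v-1,u].round(1))
E
```

```text
(120, 182) [623.  226.7 142.5]
(195, 188) [607.4  33.5 175.6]
(309, 185) [ 627.  -243.7  107.9]
(215, 130) [7.704e+02 1.000e-01 8.440e+01]
(213, 270) [406.8  -1.6  58.3]
(410, 220) [ 544.8 -508.5   71.5]
(15, 215) [538.4 530.2  76.5]
85 lidz 86.3 btn z 105.5 n 208 [307.5 185. ] btn [[ 626.9 -240.1  107. ]] lidc [ 630.4 -243.4   85. ] 92.78505614051686 92.96931665978128
120 lidz 120.7 btn z 139.9 n 227 [120.1 180.9] btn [[625.8 226.7 142. ]] lidc [628.1 233.1 120. ] 94.23242812832775 92.85098302625697
155 lidz 156.0 btn z 175.7 n 236 [194.9 187.5] btn [[608.6  33.6 177. ]] lidc [610.9  37.5 155. ] 93.4637494823989 93.21469316508838
85 [ 625.7 -249.4  107.7]
120 [625.1 220.1 142.8]
155 [607.3  26.  178.5]
```

Depth confirms the identities: the right one is short, the left one is middle and the centre one is tall. I'll move above the short canister with the fingers shut and check with the wrist camera.

```bash
cat >> h.py <<'E'
Q0=np.array([-0.58816219,0.58855235,0.39189502,-0.39254256]);AZ0=np.arctan2(507.5,211.4)
def down(x,y):
    y_=rot(Q0)[:,1]; A=R.align_vectors([[0,0,-1]],[y_])[0].as_matrix()@rot(Q0)
    q=R.from_matrix(R.from_euler("z",np.arctan2(y,x)-AZ0).as_matrix()@A).as_quat()
    return np.r_[q[3],q[:3]]
B={"short":(627,-243,107),"middle":(625.5,224.5,142),"tall":(608,31,177)}
E
python3 - <<'E'
from rig import bot;from h import *;import pickle
s=bot.read_state();p=s["ee_pos"]
bot.move_gripper(0,20)
bot.servo_line([p[0],p[1],330])
x,y,z=B["short"];bot.move_to([x,y,300],down(x,y));bot.dwell(.2)
s=bot.read_state();c=bot.read_camera("wrist");pickle.dump((s,c),open("w1.pkl","wb"))
cv2.imwrite("pics/w1.png",c["image"]);print(s["clock"],s["ee_pos"],rot(s["tool_rot"]).round(3),s["ft_force"],s["grip_width"],s["joint_positions"],c["fovy"],c["mount"])
E
```

```text
4.95 [ 627.11700956 -242.58595522  300.04427332] [[ 0.933  0.     0.361]
 [-0.361  0.     0.933]
 [ 0.    -1.     0.   ]] [-0.4077545   0.12088392 -0.4265384 ] 0.11025723701557211 [-4.23562797e-01  5.53159950e-01  9.87269798e-01  1.28314852e-05
  1.60114978e+00 -5.42989820e-02] 69.89378562018736 [[ 9.99999769e-01  6.35382629e-04  2.41960016e-04 -3.58213363e-01]
 [-4.12431855e-05 -2.98533865e-01  9.54399041e-01 -1.53053059e+02]
 [ 6.78641830e-04 -9.54398831e-01 -2.98533769e-01  7.59081383e+01]
 [ 0.00000000e+00  0.00000000e+00  0.00000000e+00  1.00000000e+00]]
```

View pics/w1.png

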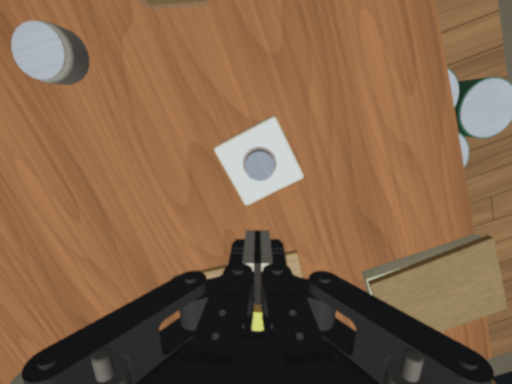

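The wrist view shows the lid centred at about (259,161), the button at (260,164), and the shut fingertips at (257,240). Now I'll cast the button centre and press.

```bash
cat >> h.py <<'E'
def button(c,s,top):
    """centre of the steel disc's top: outline of non-white blob inside the white lid, cast to its plane"""
    hsv=cv2.cvtColor(c["image"],cv2.COLOR_BGR2HSV)
    lid=((hsv[...,2]>190)&(hsv[...,1]<40)).astype(np.uint8)
    cn,hi=cv2.findContours(lid,cv2.RETR_CCOMP,cv2.CHAIN_APPROX_NONE)
    holes=[k for k,h in zip(cn,hi[0]) if h[3]>=0 and cv2.contourArea(k)>150]
    b=min(holes,key=lambda k:np.linalg.norm(plane(c,[cv2.minEnclosingCircle(k)[0]],top,s)[0][:2]-s["ee_pos"][:2]))
    (u,v),ax,_=cv2.fitEllipse(b)
    P=cloud(c,s)[int(v),int(u)]
    return plane(c,[(u,v)],top,s)[0],(u,v),ax,P
E
python3 - <<'E'
from h import *;import pickle
s,c=pickle.load(open("w1.pkl","rb"));print(*button(c,s,107))
E
```

```text
[ 631.55746251 -237.45586354  107.        ] (259.12921142578125, 163.18148803710938) (34.68942642211914, 34.97361373901367) [ 631.3248623  -237.64694505  104.51516744]
```

```bash
cat >> h.py <<'E'
def press(bot,x,y,top):
    """touch with 2.5 N, then push to the gasket; report heights of the fingertips over the start height of the button"""
    t=bot.tip_reach
    bot.servo_line([x,y,top+t+12])
    f0=bot.read_state()["ft_force"]
    hit=bot.servo_line([x,y,top+t-17],speed=15,until_force=11)
    s=bot.read_state()
    print("hit",hit,"tip-top",(s["ee_pos"][2]-t-top).round(2),"dF",(s["ft_force"]-f0).round(2),"clock",s["clock"])
    bot.servo_line([x,y,top+t+70])
E
python3 - <<'E'
from rig import bot;from h import *;import pickle
press(bot,629,-240.5,107)
x,y=627,-243;bot.servo_line([x,y,300]);bot.dwell(.1)
s=bot.read_state();c=bot.read_camera("wrist")
cv2.imwrite("pics/w2.png",c["image"]);print(s["clock"],*button(c,s,95))
w=cloud(c,s);b=button(c,s,95);u,v=map(int,b[1]);print("btn z",np.median(w[v-5:v+6,u-5:u+6,2]),"lid z",np.median(w[v-3:v+4,u+22:u+29,2]))
E
```

```text
hit False tip-top -16.94 dF [ 0.28 -0.16  0.73] clock 8.3167
9.9917 [ 630.88936694 -239.55201799   95.        ] (259.6613464355469, 162.97752380371094) (34.83024215698242, 35.46295166015625) [ 631.27068999 -236.00319715  105.91671491]
btn z 105.26951949279749 lid z 85.50821205777834
```

View pics/w2.png

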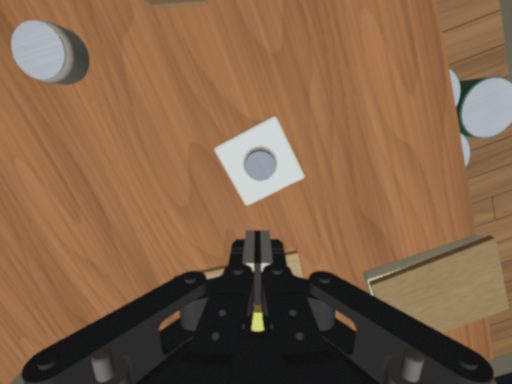

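No contact force and the button is unchanged (105 mm by depth), so the fingertips never touched it. I'll check where they really are, using wrist depth at (257,235).

Run:
```python
from h import *;import pickle
s,c=pickle.load(open("w1.pkl","rb"))
P=cloud(c,s);T=(P-s["ee_pos"])@rot(s["tool_rot"])
for v in range(228,268,3): print(v,[T[v,u].round(1).tolist() for u in(250,257,264)])
M=c["mount"];f=192/np.tan(np.radians(c["fovy"])/2)
for y in(0,19):
    p=M[:3,:3].T@(np.array([0,y,0])-M[:3,3]);print(y,f*p[0]/p[2]+c["cx"],f*p[1]/p[2]+c["cy"])
```

```text
228 [[-13.0, 300.2, -133.7], [-0.4, 299.7, -133.5], [12.2, 300.0, -133.6]]
231 [[-4.2, -14.5, 10.0], [-0.4, -15.4, 10.5], [3.4, -16.7, 11.1]]
234 [[-4.1, -18.3, 10.0], [-0.4, -20.0, 10.9], [3.4, -19.0, 10.4]]
237 [[-4.0, -22.6, 10.4], [-0.4, -22.8, 10.5], [3.3, -23.5, 10.9]]
240 [[-4.0, -25.6, 10.2], [-0.4, -25.5, 10.2], [3.2, -25.3, 10.1]]
243 [[-3.9, -30.0, 10.8], [-0.4, -28.8, 10.2], [3.2, -28.4, 10.0]]
246 [[-3.8, -32.1, 10.3], [-0.4, -32.6, 10.5], [3.1, -32.1, 10.3]]
249 [[-3.7, -35.2, 10.4], [-0.4, -36.0, 10.8], [3.0, -34.9, 10.2]]
252 [[-3.7, -37.9, 10.3], [-0.4, -38.7, 10.7], [3.0, -37.4, 10.0]]
255 [[-3.6, -40.7, 10.3], [-0.4, -41.4, 10.7], [2.9, -41.2, 10.6]]
258 [[-3.5, -44.0, 10.7], [-0.4, -43.4, 10.3], [2.8, -43.5, 10.4]]
261 [[-3.4, -46.7, 10.8], [-0.4, -47.1, 11.1], [2.7, -46.6, 10.7]]
264 [[-3.4, -48.2, 10.3], [-0.4, -48.6, 10.5], [2.7, -47.8, 10.0]]
267 [[-3.3, -53.3, 12.0], [-0.4, -48.8, 9.1], [2.6, -52.5, 11.5]]
0 257.59696149447456 235.66832321656972
19 257.548346457343 223.10126445841496
```

The shut fingertips actually end at tool y ≈ −14 mm, about 33 mm short of the stated +19. That explains the miss. I'll press with that reach, stopping on force, with a depth limit as backup.

```bash
sed -i 's/t=bot.tip_reach/t=-14/; s/top+t-17/top+t-19/' h.py
cat >> h.py <<'E'
def look(bot,top,name):
    bot.dwell(.1);s=bot.read_state();c=bot.read_camera("wrist");cv2.imwrite(f"pics/{name}.png",c["image"])
    b=button(c,s,top);w=cloud(c,s);u,v=map(int,b[1])
    print(name,s["clock"],b[0].round(1),"btn z",np.median(w[v-5:v+6,u-5:u+6,2]).round(1))
    return b[0]
E
python3 - <<'E'
from rig import bot;from h import *
press(bot,629.5,-239.5,107)
bot.servo_line([627,-243,300]);look(bot,95,"w3")
E
```

```text
hit True tip-top -12.49 dF [-3.3   1.19 10.15] clock 13.0
w3 14.8667 [ 631.1 -239.3   95. ] btn z 95.3
```

The short button is down: wrist depth went from 105.3 to 95.3 mm, with a firm stop. Next is the middle one.

Run:
```python
from rig import bot;from h import *
for n in("middle","tall"):
    x,y,z=B[n];bot.move_to([x,y,z+190],down(x,y))
    b=look(bot,z,n+"_a")
    if np.hypot(*(b[:2]-[x,y]))>12: print("disagree");break
    xy=(b[:2]+[x,y])/2
    press(bot,*xy,z)
    bot.servo_line([x,y,z+190]);a=look(bot,z-12,n+"_b")
    print("moved",(a-b).round(1))
    if n=="middle": 
        c=bot.read_camera("side");cv2.imwrite("pics/s1.png",c["image"])
        break
```

```text
middle_a 16.725 [626.7 238.4 142. ] btn z 141.1
disagree
```

View pics/middle_a.png

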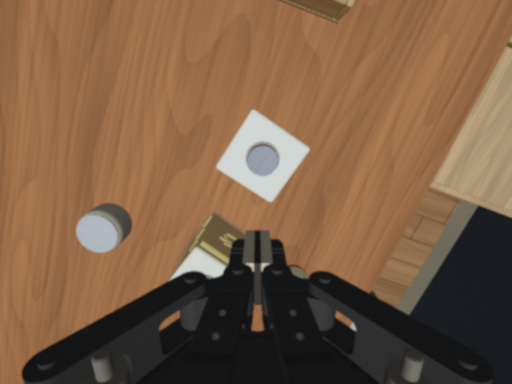

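The lid and button (263,160) are detected correctly, but the wrist and top views disagree by about 12 mm in y. I'll look from closer, where the error shrinks, and also use the side view.

Run:
```python
from rig import bot;from h import *;import pickle
d=pickle.load(open("d.pkl","rb"));c=d["side"]
hsv=cv2.cvtColor(c["image"],cv2.COLOR_BGR2HSV);P=cloud(c)
for (u,v),z in zip([(286,226),(191,144),(216,156)],(107,142,177)):
    m=np.zeros((384,512),bool);m[v-14:v+14,u-14:u+14]=1
    m&=(abs(P[...,2]-z)<5); p=P[m]
    uv=np.argwhere(m)[:,::-1]; print("side",z,len(p),plane(c,[uv.mean(0)],z).round(1))
x,y,z=B["middle"]
bot.servo_line([x,y,z+60]);look(bot,z,"m2")
```

```text
side 107 165 [[ 627.5 -244.8  107. ]]
side 142 71 [[628.3 228.4 142. ]]
side 177 99 [[608.4  34.  177. ]]
m2 17.8917 [626.2 239.7 142. ] btn z 141.1
```

View pics/m2.png

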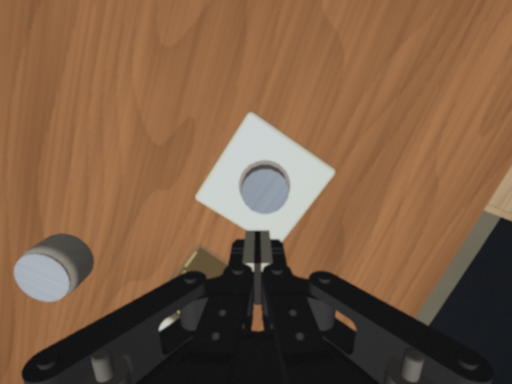

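The button's grey top is centred at (265,191), and the dark crescent above it, its shadow, biases my outline a little. The wrist offset doesn't change with distance, so relative to the fingers the wrist view is the one to trust. I'll move to that estimate and check with the side camera.

```bash
cat >> h.py <<'E'
def disc(c,s,top):
    """centre of the steel top by depth: pixels of the cloud near the top plane close to the tool axis"""
    P=cloud(c,s);g=c["image"].astype(int)
    m=(abs(P[...,2]-top)<6)&(np.hypot(P[...,0]-s["ee_pos"][0],P[...,1]-s["ee_pos"][1])<45)
    n,L,st,ce=cv2.connectedComponentsWithStats(m.astype(np.uint8));i=1+st[1:,4].argmax()
    p=P[L==i];q=plane(c,[ce[i]],top,s)[0]
    return q,ce[i],st[i]
E
python3 - <<'E'
from rig import bot;from h import *
x,y,z=B["middle"]
s=bot.read_state();c=bot.read_camera("wrist");q=disc(c,s,z);print(q,s["ee_pos"])
xx,yy=q[0][:2]
if np.hypot(xx-x,yy-y)<18:
    bot.servo_line([xx,yy,z+30]);bot.dwell(.1)
    s=bot.read_state();c=bot.read_camera("wrist");a=c["image"][100:300,130:390];print(disc(c,s,z),s["ee_pos"])
    o=bot.read_camera("side")["image"]
    b=o[90:240,120:300]
    cv2.imwrite("pics/m3.png",np.hstack([cv2.resize(a,(390,300)),cv2.resize(b,(360,300),interpolation=2)]))
E
```

```text
(array([628.03178044, 236.24614215, 142.        ]), array([265.03222094, 190.9735328 ]), array([ 242,  168,   47,   47, 1738], dtype=int32)) [625.77178914 224.55274604 202.97896371]
(array([627.32734366, 238.67817951, 142.        ]), array([257.60113813, 213.27625453]), array([ 231,  190,   54,   49, 1933], dtype=int32)) [628.32071786 236.15760458 172.97854619]
```

View pics/m3.png

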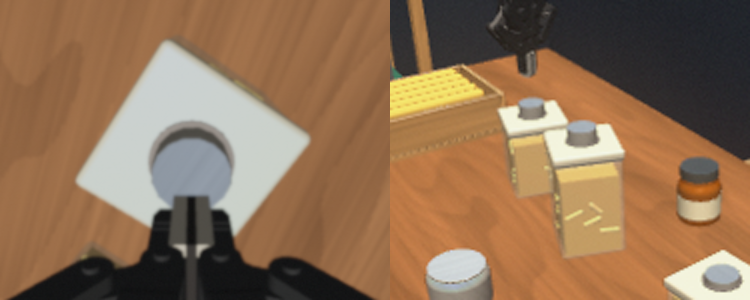

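Run:
```python
from h import *;import pickle
c=pickle.load(open("d.pkl","rb"))["side"]
for z in(182,187,192): print(z,plane(c,[(188.5,127)],z).round(1))
```

```text
182 [[631.8 244.  182. ]]
187 [[626.3 231.2 187. ]]
192 [[620.8 218.4 192. ]]
```

In the side camera's own frame the fingertips are within about 4 mm of the button axis, so that camera carries a bias and the aim is good. Pressing middle, then approaching the tall one the same way.

Run:
```python
from rig import bot;from h import *
def d(z):
    bot.dwell(.1);s=bot.read_state();c=bot.read_camera("wrist");q=disc(c,s,z);P=cloud(c,s);u,v=map(int,q[1])
    print(s["clock"],q[0].round(1),q[2],"z",np.median(P[v-6:v+7,u-6:u+7,2]).round(1));return q[0],c,s
x,y,z=B["middle"]
press(bot,627.5,236,z)
bot.servo_line([627.5,236,z+60]);d(z-12)
x,y,z=B["tall"]
bot.servo_line([627.5,236,300]);bot.move_to([x,y,300],down(x,y));bot.servo_line([x,y,z+60])
q,c,s=d(z);cv2.imwrite("pics/t1.png",c["image"])
```

```text
hit True tip-top -12.53 dF [-3.56 -0.77 10.66] clock 20.4417
21.4917 [628.3 236.3 130. ] [ 237  177   45   44 1573] z 130.3
23.8417 [611.7  40.4 177. ] [ 238  169   48   47 1721] z 176.0
```

View pics/t1.png

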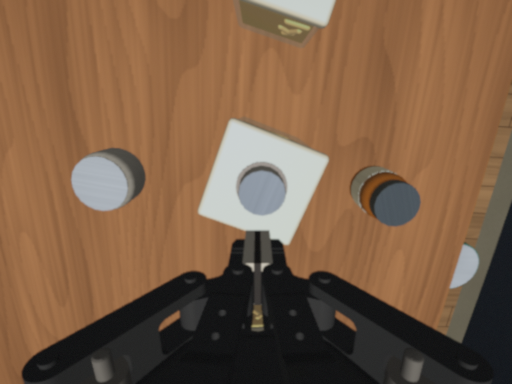

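The middle button is down (z 141.1 → 130.3). The tall button is seen at (262,191), clear of the jar at (385,195) and the tin at (105,180). Pressing it now.

Run:
```python
from rig import bot;from h import *
x,y=611.3,40;z=177
press(bot,x,y,z)
bot.servo_line([x,y,z+60]);bot.dwell(.1)
s=bot.read_state();c=bot.read_camera("wrist");q=disc(c,s,z-12);P=cloud(c,s);u,v=map(int,q[1])
print(q[0].round(1),"z",np.median(P[v-6:v+7,u-6:u+7,2]).round(1))
bot.servo_line([x,y,330]);h=bot.ik([211,507,330],down(211,507));bot.move_joints(h);bot.dwell(.1)
s=bot.read_state();print(s["clock"])
c=bot.read_camera("top");P=cloud(c);cv2.imwrite("pics/end.png",c["image"])
for p in[(120,182),(195,188),(309,185),(215,130),(213,270)]: print(p,P[p[1],p[0]].round(1))
```

```text
hit True tip-top -12.61 dF [-3.21 -0.99 11.26] clock 25.975
[611.7  40.1 165. ] z 165.3
30.1417
(120, 182) [624.7 231.2 128.3]
(195, 188) [608.5  35.  166.1]
(309, 185) [ 628.9 -245.1   92. ]
(215, 130) [ 7.701e+02 -1.000e-01  8.570e+01]
(213, 270) [406.4  -0.9  52.3]
```

View pics/end.png

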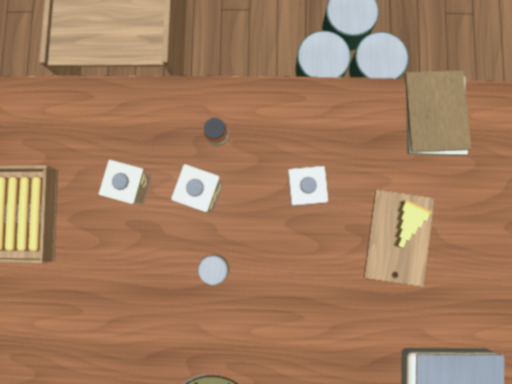

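The final top view shows everything where it was: lids at (120,182), (195,188) and (309,185), and jar, tin and cheese unmoved. All three buttons are down and the arm is clear.

```bash
python3 -c "
from rig import bot
print(bot.finish_job())"
```

```text
the job is handed in; nothing more can be done
None
```

All three buttons are pressed fully down, in the order short, middle, tall. I used the shut fingertips and stopped each press at about 11 N. The job was handed in after about 30 s on the robot's clock; no verdict is reported.

**Last checks:**

| Button | Height before (mm) | Height after (mm) | Travel (mm) |
|---|---|---|---|
| Short | 105.3 | 95.3 | about 10 |
| Middle | 141.1 | 130.3 | about 11 |
| Tall | 176.0 | 165.3 | about 11 |

- **Stop reached:** each press ended on the force stop, which fits the button sitting on its gasket.
- **Nothing moved:** the final top view shows the canisters, jar, tin and cheese where they started, and the arm is clear.

**What failed or disagreed:**
- **Missed first press:** my first try at the short button touched nothing. The wrist camera's depth puts the shut fingertips about 14 mm behind the TCP, not 19 mm ahead of it as stated. I corrected for that before pressing again.
- **Camera disagreement:** the wrist view placed the buttons 4–12 mm away from where the top and side views did. I used the close wrist view for the middle and tall buttons, and an average of the wrist and top views for the short one.

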